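# Set the unmarked click dial of the kettle hob

## Robot

A 7-joint arm with a two-finger parallel gripper is mounted at the origin on the work surface. World frame = base frame: x ahead of the robot, y to its left, z up, the work surface at z = 0. Lengths are in mm, angles in rad, forces in N, time in s.
With the tool pointing down it reaches from about 400 to 875 mm from the base axis. Payload 4.4 kg.
Tool frame: the origin (TCP) lies at the very end of the fingers, on their centre line; the grasp point (between the pads) lies ctrl.grip_depth behind it (ctrl.grip_depth is the distance from the TCP to the grasp point, in mm); z points along the fingers, y is the direction in which the jaws open and shut (so a half turn about z gives the same grasp; the last joint's range is limited). The gripper opens to 85 mm and grips with 20 to 120 N. Pads are 22 mm wide; open, the fingers measure 114 mm over their backs; the gripper's body (76 mm by 85 mm) begins 54 mm behind the grasp point. The pads swing forward as they close: fully open they stand 13 mm farther back than shut.
Start: joints at [1.124, 0.628, 0.038, 1.517, -0.027, 0.996, -0.02], TCP at [241.609, -603.442, 231.313] pointing down, gripper open.
Joint ranges: [-3.06, 3.06], [-0.37, 2.12], [-1.25, 1.32], [0.18, 2.47], [-1.1, 4.24], [0.23, 1.98], [-2.94, 2.94]. Speed limits (rad/s): [2.57, 2.57, 3.14, 3.14, 3.14, 3.14, 3.14].

## Interface

Orientations are given as [roll, pitch, yaw] about the fixed x, y, z axes, in that order (R = Rz(yaw) Ry(pitch) Rx(roll)).
In Python, from cell import ctrl gives the robot as it stands.
- The arm moves only by the tool servo_tool, never from a script. Its argument "commands" is one flat list of numbers, 5 for each row, row after row: the shift along the tool's x, y, z in units of 25 mm (1.0 is 25 mm), then the turn about the tool's z in units of 6 degrees (1.0 is 6 degrees), then the closure, from 0 (fully open) to 1 (shut). In form: [tx, ty, tz, twist, gripper, tx, ty, tz, twist, gripper, ...]. A call has 1 to 10 rows; each row is the pose to reach, as a shift and turn from the pose commanded when the call began, along the tool's axes at that moment; what a row does not reach only later rows make up. A row lasts 1/12 s, in which the tool goes at most 41.7 mm and 7.16 degrees, less where a joint would pass 70% of its speed; a pose out of reach is approached as far as the arm can. A call with a gripper value outside its range is refused whole. The fingers move at their own pace and stop on an object; the grip force is fixed at half the most. Time passes only in rows, so rows that repeat a pose let the fingers close. It gives the time, the measured TCP pose, the force and the opening at its end, in the units of the state.
- ctrl.read_state(): the state, without advancing time (a new reading comes with each control period).
- ctrl.get_image(name): name is "scene" or "top" or "wrist"; returns a dict with "img" (420x560x3 uint8, blue, green, red), "K" (3x3 intrinsics, pixels), "T" (4x4, takes a point from camera to world coordinates). Camera axes: x right, y down, z forward; pixel columns grow to the right and rows downward; lengths in mm; the calibration is good to about 2 mm. A picture is of the moment at which its call begins. There is no depth.
- ctrl.finish_job(): hands the job in, once; it reports no verdict.
The state is a dict: "clock": time; "qpos": joint angles; "qd": joint speeds; "tau": joint torques, N m; "eef_pos": TCP position; "tool_rot": TCP orientation; "force": force on the tool from outside, world axes, zero at the start; "torque": the same for the moment, N m; "width": finger opening in mm.
Only numpy, scipy, OpenCV 4.12 (cv2) and the standard library are available. Lean on these libraries where they do the work, as an engineer would, in place of code of your own. Each camera call takes 0.05 s, during which the arm holds its last target.

## Task

The hob dial has lost its markings, so wind it gently anticlockwise to its end stop, without wrenching it, then turn it clockwise exactly four clicks, counting them by feel. With the dial left on the fourth click, flip the red toggle switch over to on, and leave everything else on the ledge where it stands.

Things in the scene. Friction and masses are not known exactly. Their poses are not given: they have to be found in the camera images.
- dock: Aluminium kettle hob fixed to the ledge: flat box 170 mm (its x) by 460 mm (its y, -130 to +330 mm), 50 mm high. Origin at ledge level; -x is its front, z up. The kettle stands on a plate at its y = +250 mm; the dial is at y = +50 mm and the toggle at y = -85 mm, both at x = 0.
- dial (a point): Point on the upright axis of the round black fluted dial, 77 mm above the ledge, a good grasp height; fixed to the hob, it does not turn with the dial. The dial has no mark, is 50 mm across and spans 56 to 90 mm above the ledge. Its two end stops are 2.3 rad apart; anticlockwise (seen from above) leads to the stop asked for. It starts two to six clicks from there.
- collar (a point): Centre of the dial's chrome collar, 72 mm across, top 54 mm above the ledge. Feel of the dial: it sits loose on its shaft, with free play (almost no torque) of 0.1 to 0.7 rad at each change of direction, different each time. The shaft has click places 0.27 to 0.33 rad apart, unevenly; place 0 is 0.06 rad from the stop. A click takes 0.12 to 0.32 Nm, then the torque falls to near zero.
- mount (a joint): Twist of the chrome collar that carries the dial, rad, clockwise positive, 0 at rest, springy with 2.6 Nm per rad: the torque put on the dial shows here. Beyond 0.24 rad either way (0.62 Nm) the dial counts as wrenched.
- pin_tip (a point): Outer end of a 3 mm brass telltale pin in the front (-x) rim of the dial's collar, 52 mm above the ledge. It creeps outward by 0.5 mm per rad of the dial's shaft, about 0.15 mm a click, far less than it can be measured. In click place 0 its end is 40.0 mm from the dial's axis, seen from above.
- toggle (a joint): Red toggle lever; 0 = off, leaning to the hob's -x; 1.0 rad = on, leaning to the hob's +x. It pivots 72 mm above the ledge about the hob's y axis, needs about 1 N at its tip and stays where it is left.
- toggle_tip (a point): Centre of the red ball, 26 mm across, at the tip of the toggle lever, 60 mm from its pivot and 125 mm above the ledge when off or on (132 mm half-way); it travels 58 mm along the hob's x. The pivot block is 70 (x) by 50 mm, top 75 mm above the ledge.
- kettle: Aluminium kettle, 144 mm across, 154 mm high, standing on the hob's plate; origin under its centre. Leave alone.
- dish: Blue ceramic steamer dish 170 mm across, 35 mm high. Leave alone.
- cup: Glass teacup 70 mm across, 65 mm high. Leave alone.
- spoon: Steel spoon 170 mm long, lying. Leave alone.
- tray: Wooden tray 130 by 260 mm, 25 mm high. Leave alone.
- tea_tin: Green tea tin 70 mm across, 110 mm high. Leave alone.

How it is judged (in metres and radians):
On the way, in this order (a step that is already met when the one before it is completed fails the run):
1. the dial is wound back to the lowest place at its anticlockwise stop, toggle still off (horizontal distance between pin_tip and dial below 0.04004 m and value of joint toggle below 0.3 rad), for 0.1 s.
2. the dial rests on the fourth click from the stop, toggle still off (horizontal distance between pin_tip and dial between 0.04056 and 0.04068 m and value of joint toggle below 0.3 rad), for 0.3 s.
3. the toggle is flipped on (value of joint toggle above 0.8 rad), for 0.1 s.
At the end, for the whole second after the job is handed in: The dial's shaft rests on the fourth click place above the anticlockwise stop (within 0.12 rad of it) and the toggle is on (over 0.8 of its 1.0 rad), with the dial and toggle released (horizontal distance between pin_tip and dial between 0.04056 and 0.04068 m and value of joint toggle above 0.8 rad); the robot touches nothing.
It fails at once if the dial is wrenched: its collar twists more than 0.24 rad (0.62 Nm) (value of joint mount above 0.24 rad or value of joint mount below -0.24 rad).
It fails at once if a bystander is pushed more than 30 mm (the kettle 20 mm) (distance of any of dish, cup, spoon, tray, tea_tin from where it was at the start of the episode above 0.03 m or distance of kettle from where it was at the start of the episode above 0.02 m).
It also fails if it takes over 72 s, if anything falls off the work surface, if the arm or the gripper's body presses on something with over 40 N, if the wrist force passes 120 N, or if a joint passes its speed limit or range.

## Working session

There is one attempt and no reset: what is moved stays moved. The work goes in short steps, Python scripts to look and compute and a tool call to move; the robot and the scene stay as the last step left them, time stands still between calls to the robot, and variables do not carry over. Pictures are saved under pics/ and viewed, and the job is handed in when it is done.

Besides the shell and the picture viewer there is one more tool, called after "Emit:" as name(argument=value, ...) on one line, values as JSON. servo_tool: Moves the arm, as the interface text tells. Its arguments: {"type":"object","properties":{"commands":{"type":"array","items":{"type":"number"}}},"required":["commands"]}

```bash
ls; mkdir -p pics; python3 - <<'E'
from cell import ctrl
import cv2
s=ctrl.read_state(); print(s, ctrl.grip_depth)
for n in ["scene","top","wrist"]:
    d=ctrl.get_image(n); cv2.imwrite(f"pics/{n}0.png",d["img"]); print(n,d["K"].tolist(),d["T"].round(3).tolist())
E
```

```text
pics
{'clock': 0.0, 'qpos': array([ 1.12419969,  0.62934222,  0.03840547,  1.51836767, -0.02698996,
        0.99626209, -0.02001936]), 'qd': array([-1.21917448e-04,  1.51144774e-03, -1.41476189e-03, -1.63191347e-03,
       -5.46246794e-04,  3.96160186e-04,  8.42926173e-05]), 'tau': array([ 1.00413989e-03, -5.63405478e+01,  1.22708078e+00, -1.93445152e+01,
        1.11092094e-02,  1.04404741e-02, -3.11585040e-05]), 'eef_pos': array([ 241.39569498, -602.853388  ,  230.39103927]), 'tool_rot': array([-3.13973024e+00,  1.11775822e-05,  3.80812275e-01]), 'force': array([0.22190769, 0.41282619, 0.13034135]), 'torque': array([-0.02902061, -0.00790785,  0.03624155]), 'width': 84.94142210952435} 18.700000000000003
scene [[384.1542942718319, 0.0, 275.93376316115734], [0.0, 384.1542942718319, 201.95860834043145], [0.0, 0.0, 1.0]] [[0.771, 0.377, -0.513, 1105.731], [0.636, -0.461, 0.619, -721.597], [-0.003, -0.804, -0.595, 716.944], [0.0, 0.0, 0.0, 1.0]]
top [[535.3865108629465, 0.0, 276.178646999812], [0.0, 535.3865108629465, 215.24344694507386], [0.0, 0.0, 1.0]] [[0.002, -0.985, 0.17, 374.387], [-1.0, -0.004, -0.012, -64.086], [0.012, -0.17, -0.985, 1357.406], [0.0, 0.0, 0.0, 1.0]]
wrist [[332.68207774116894, 0.0, 272.98638686827593], [0.0, 332.68207774116894, 212.0351262313382], [0.0, 0.0, 1.0]] [[0.371, -0.881, -0.293, 316.676], [-0.929, -0.353, -0.115, -574.356], [-0.002, 0.315, -0.949, 373.424], [0.0, 0.0, 0.0, 1.0]]
```

View pics/top0.png

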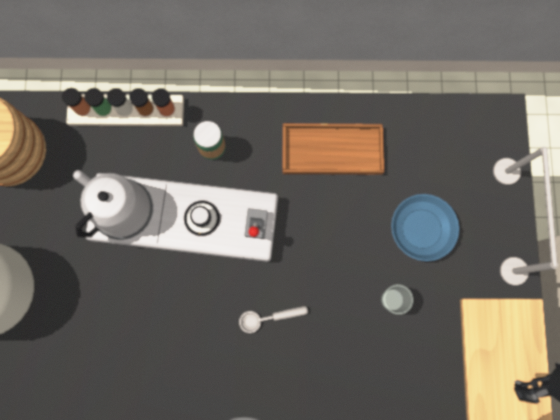

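View pics/scene0.png

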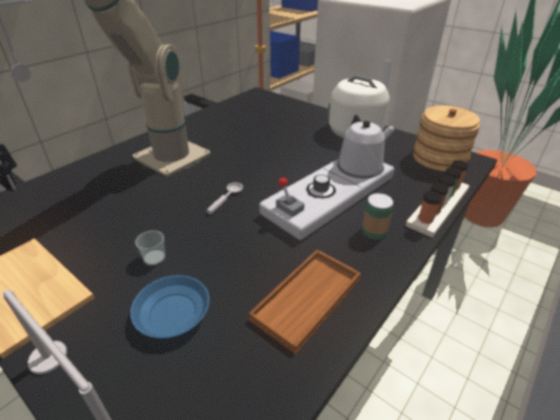

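View pics/wrist0.png

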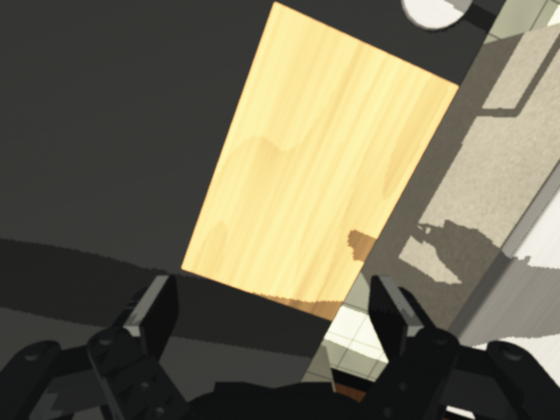

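The top view shows the hob at about (90–277, 175–260), with the dial near (201,216), the red ball near (254,231) and the kettle at (115,205). I'll enlarge it.

```bash
python3 - <<'E'
import cv2
a=cv2.imread("pics/top0.png")[165:270,70:290]; cv2.imwrite("pics/topc.png",cv2.resize(a,None,fx=3.6,fy=3.6,interpolation=cv2.INTER_CUBIC))
a=cv2.imread("pics/scene0.png")[110:240,250:400]; cv2.imwrite("pics/scenec.png",cv2.resize(a,None,fx=4,fy=4,interpolation=cv2.INTER_CUBIC))
E
```

```text
(no output)
```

View pics/topc.png

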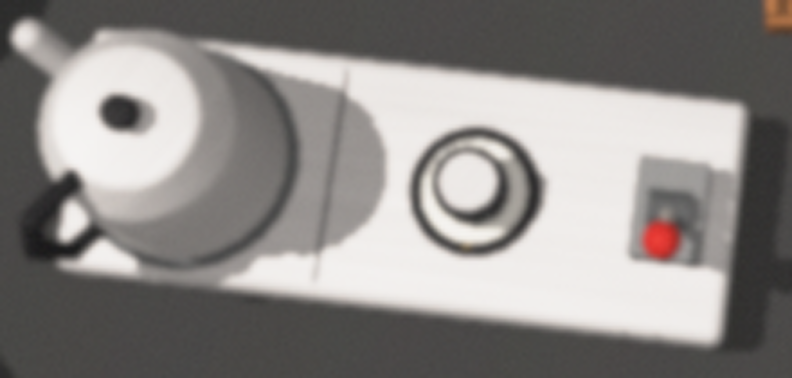

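View pics/scenec.png

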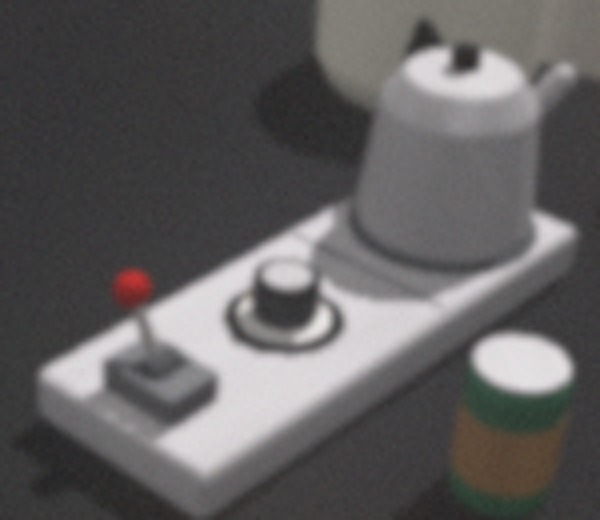

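```bash
cat > h.py <<'E'
import numpy as np
from cell import ctrl
def ray(d,u,v,z):
    p=np.linalg.solve(d["K"],[u,v,1.]); r=d["T"][:3,:3]@p; o=d["T"][:3,3]
    return o+r*(z-o[2])/r[2]
def proj(d,P):
    c=np.linalg.inv(d["T"])@np.append(P,1); p=d["K"]@c[:3]; return p[:2]/p[2]
E
python3 - <<'E'
from h import *
t=ctrl.get_image("top"); s=ctrl.get_image("scene")
for n,u,v,z in [("dialtop",200.6,215.3,90),("ring",202.5,218.1,51),("ball",253.3,231.7,125),("TR",276.9,193.6,50),("BR",270,260.8,50),("TL?",96.7,173.5,50),("pin",199.2,233.6,52),("kettle lid",103,196,154),("blockTL",248,208.3,75)]: print(n,ray(t,u,v,z).round(1))
for n,u,v,z in [("dialtop",322,178.7,90),("ball",283.2,182,125)]: print(n,ray(s,u,v,z).round(1))
E
```

```text
dialtop [592.3 101.9  90. ]
ring [592.  102.2  51. ]
ball [548.1 -25.8 125. ]
TR [654.9 -81.5  50. ]
BR [487.1 -64.9  50. ]
TL? [704.3 369.3  50. ]
pin [553.2 109.2  52. ]
kettle lid [625.3 317.4 154. ]
blockTL [612.6 -10.9  75. ]
dialtop [597.8 107.5  90. ]
ball [552.  -21.1 125. ]
```

Emit:
servo_tool(commands=[23.5,-21,0,0,0,23.5,-21,0,0,0,23.5,-21,0,0,0,23.5,-21,0,0,0,23.5,-21,0,0,0,23.5,-21,0,0,0,23.5,-21,0,0,0,23.5,-21,0,0,0,23.5,-21,0,0,0,23.5,-21,0,0,0])

```text
clock: 1.08
eef_pos: [427.4, -228.4, 231.5]
tool_rot: [3.141, -0.0, 0.38]
force: [0.6, -1.1, -0.2]
width: 85.5
```

Emit:
servo_tool(commands=[11,-9.9,0,0,0,11,-9.9,0,0,0,11,-9.9,0,0,0,11,-9.9,0,0,0,11,-9.9,0,0,0,11,-9.9,0,0,0,11,-9.9,0,0,0,11,-9.9,0,0,0,11,-9.9,0,0,0,11,-9.9,0,0,0])

```text
clock: 1.92
eef_pos: [592.4, 112.3, 231.1]
tool_rot: [-3.136, -0.005, 0.392]
force: [0.8, 0.0, 0.5]
width: 85.5
```

```bash
python3 - <<'E'
from h import *
import cv2
d=ctrl.get_image("wrist"); cv2.imwrite("pics/w1.png",d["img"]); np.savez("w1.npz",**d)
s=ctrl.read_state();print(s)
print(proj(d,[592,103,90]),proj(d,[592,103,54]),proj(d,[550,-23,125]))
E
```

```text
{'clock': 1.9667, 'qpos': array([-0.21015196,  0.55537463, -0.02354321,  1.66247955,  0.01209644,
        0.92262162, -1.41978297]), 'qd': array([ 0.06042514, -0.02602488,  0.06471668,  0.06401689,  0.02980698,
        0.01384074,  0.01576562]), 'tau': array([ -1.79703634, -51.07491374,  -0.71044872, -19.543823  ,
        -0.24354718,  -0.21584747,  -0.15502442]), 'eef_pos': array([590.92516074, 107.52819335, 230.86242045]), 'tool_rot': array([-3.13905891e+00, -1.69682332e-03,  3.88458102e-01]), 'force': array([-0.20860945, -0.86478566, -1.01175871]), 'torque': array([-0.08598795,  0.0909634 , -0.04914244]), 'width': 85.52337802293282}
[282.12842113 202.40967952] [281.38504592 192.18590834] [397.61033868 309.74174468]
```

View pics/w1.png

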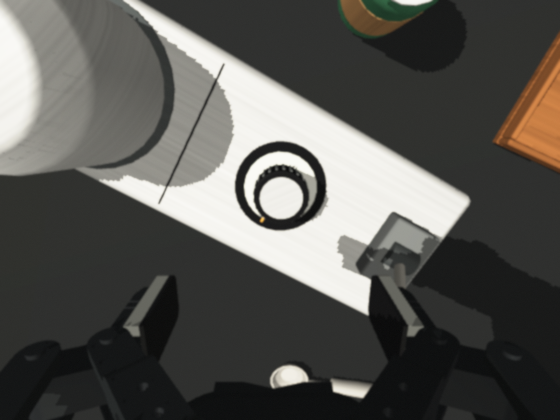

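```bash
python3 - <<'E'
from h import *
import cv2
d=ctrl.get_image("wrist"); d=ctrl.get_image("wrist"); 
s=ctrl.read_state();print(s["eef_pos"],s["qd"].round(3),d["T"][:3,3])
c=d["img"][130:240,220:340]; cv2.imwrite("pics/w2c.png",cv2.resize(c,None,fx=5,fy=5,interpolation=cv2.INTER_CUBIC)); np.savez("w2.npz",**d)
E
```

```text
[589.8119438  101.47769474 230.89309549] [ 0.031 -0.013  0.023  0.02   0.004 -0.002  0.002] [665.28727095 132.80842239 373.69375443]
```

View pics/w2c.png

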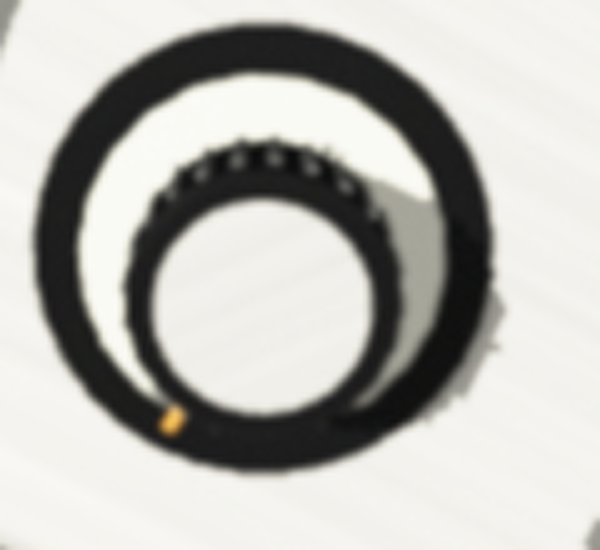

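```bash
python3 - <<'E'
from h import *
d=np.load("w2.npz")
print(ray(d,272.7,191.2,90),ray(d,272.5,179.5,51))
E
```

```text
[595.62326578 105.18388569  90.        ] [597.05964886 106.04453933  51.        ]
```

Emit:
servo_tool(commands=[0.2,-0.05,2,0,0,0.2,-0.05,4.4,0,0,0.2,-0.05,4.4,0,0,0.2,-0.05,4.4,0,0,0.2,-0.05,4.4,0,0,0.2,-0.05,4.4,0,0])

```text
clock: 2.57
eef_pos: [595.6, 103.7, 123.1]
tool_rot: [3.141, -0.002, 0.379]
force: [0.7, -0.3, -0.2]
width: 85.7
```

```bash
python3 - <<'E'
from h import *
import cv2
d=ctrl.get_image("wrist"); d=ctrl.get_image("wrist"); np.savez("w3.npz",**d)
s=ctrl.read_state();print(s["eef_pos"],s["tool_rot"],s["force"],s["torque"],s["qd"].round(3))
cv2.imwrite("pics/w3.png",d["img"])
E
```

```text
[596.11322503 104.42321028 123.84934493] [ 3.1405899  -0.0043432   0.37978618] [-0.31588066  0.11575184 -0.12268641] [-0.02526083 -0.00061705 -0.00072231] [-0.004 -0.    -0.005  0.004 -0.002 -0.003 -0.002]
```

View pics/w3.png

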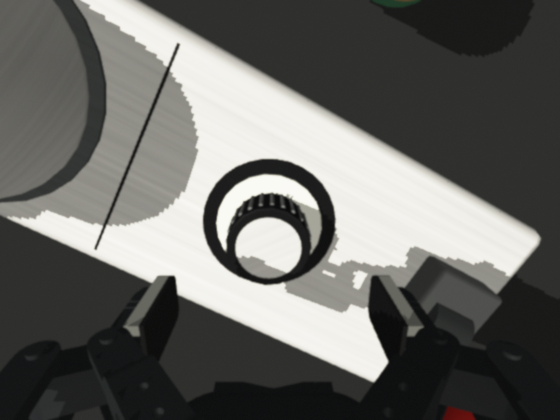

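```bash
python3 - <<'E'
from h import *
d=np.load("w3.npz")
print(ray(d,269,247.5,90),ray(d,269,221,51), proj(d,[596.1,104.4,77]),proj(d,[596.1,104.4,105]))
E
```

```text
[595.9592319  105.31089467  90.        ] [598.01452495 106.5640797   51.        ] [270.67979549 239.11920899] [270.37760126 259.36588097]
```

Emit:
servo_tool(commands=[0.02,-0.04,1.2,0,0,0.02,-0.04,2.5,0,0,0.02,-0.04,2.5,0,0,0.02,-0.04,2.5,0,0,0.02,-0.04,2.5,0,0.2,0.02,-0.04,2.5,0,0.3])

```text
clock: 3.17
eef_pos: [596.3, 106.1, 61.4]
tool_rot: [3.141, -0.004, 0.381]
force: [0.6, 0.4, -0.1]
width: 63.8
```

```bash
cat > st.py <<'E'
from h import *
s=ctrl.read_state();print(s["clock"],"pos",s["eef_pos"].round(1),"yaw",s["tool_rot"].round(4),"F",s["force"].round(1),"T",s["torque"].round(3),"w",round(s["width"],1),"q7",s["qpos"][6].round(3),"tau7",s["tau"][6].round(3))
E
python3 st.py
```

```text
3.1667 pos [596.3 106.1  61.4] yaw [ 3.1408 -0.0042  0.3806] F [ 0.6  0.4 -0.1] T [ 0.023 -0.01   0.008] w 63.8 q7 -1.434 tau7 0.001
```

Emit:
servo_tool(commands=[0,0,0,0,0.5,0,0,0,0,0.6,0,0,0,0,0.6,0,0,0,0,0.6])

```text
clock: 3.5
eef_pos: [595.7, 106.9, 61.4]
tool_rot: [-3.141, -0.004, 0.381]
force: [-1.9, 1.4, 8.3]
width: 48.4
```

```bash
python3 st.py
```

```text
3.5 pos [595.7 106.9  61.4] yaw [-3.1415 -0.0036  0.3812] F [-1.9  1.4  8.3] T [ 0.093  0.345 -0.057] w 48.4 q7 -1.434 tau7 0.002
```

Emit:
servo_tool(commands=[0,0,-0.04,0,0.6,0,0,-0.04,-0.5,0.6,0,0,-0.04,-0.5,0.6])

```text
clock: 3.75
eef_pos: [595.6, 106.8, 61.4]
tool_rot: [-3.142, -0.003, 0.435]
force: [-1.0, 3.0, 6.5]
width: 48.4
```

```bash
python3 st.py
```

```text
3.75 pos [595.6 106.8  61.4] yaw [-3.1415 -0.0032  0.4348] F [-1.   3.   6.5] T [0.321 0.08  0.01 ] w 48.4 q7 -1.397 tau7 0.346
```

Emit:
servo_tool(commands=[0,0,0,-0.5,0.6,0,0,0,-0.5,0.6])

```text
clock: 3.92
eef_pos: [595.6, 106.8, 61.4]
tool_rot: [-3.142, -0.003, 0.486]
force: [-0.0, 2.6, 6.9]
width: 48.4
```

```bash
python3 st.py
```

```text
3.9167 pos [595.6 106.8  61.4] yaw [-3.1415 -0.0032  0.4861] F [-0.   2.6  6.9] T [ 0.357  0.106 -0.143] w 48.4 q7 -1.362 tau7 0.428
```

Emit:
servo_tool(commands=[0,0,0,-0.5,0.6,0,0,0,-0.5,0.6])

```text
clock: 4.08
eef_pos: [595.6, 106.8, 61.4]
tool_rot: [-3.142, -0.003, 0.538]
force: [-1.3, 1.7, 6.4]
width: 48.6
```

```bash
python3 st.py
```

```text
4.0833 pos [595.6 106.8  61.4] yaw [-3.1416 -0.0032  0.538 ] F [-1.3  1.7  6.4] T [ 0.343  0.117 -0.243] w 48.6 q7 -1.326 tau7 0.533
```

Emit:
servo_tool(commands=[0,0,0,-0.4,0.6,0,0,0,-0.4,0.6])

```text
clock: 4.25
eef_pos: [595.6, 106.9, 61.4]
tool_rot: [3.141, -0.003, 0.579]
force: [-1.3, 2.4, 7.1]
width: 48.7
```

```bash
python3 st.py
```

```text
4.25 pos [595.6 106.9  61.4] yaw [ 3.1415 -0.0032  0.5793] F [-1.3  2.4  7.1] T [ 0.355  0.146 -0.229] w 48.7 q7 -1.297 tau7 0.455
```

Emit:
servo_tool(commands=[0,0,0,-0.4,0.6,0,0,0,-0.4,0.6])

```text
clock: 4.42
eef_pos: [595.6, 106.9, 61.4]
tool_rot: [3.141, -0.003, 0.622]
force: [-0.6, 1.9, 5.9]
width: 48.4
```

```bash
python3 st.py
```

```text
4.4167 pos [595.6 106.9  61.4] yaw [ 3.1412 -0.0032  0.6222] F [-0.6  1.9  5.9] T [0.407 0.101 0.022] w 48.4 q7 -1.268 tau7 0.224
```

Emit:
servo_tool(commands=[0,0,0,-0.4,0.6,0,0,0,-0.4,0.6])

```text
clock: 4.58
eef_pos: [595.6, 106.8, 61.4]
tool_rot: [3.141, -0.003, 0.664]
force: [-0.3, 2.7, 6.9]
width: 48.4
```

```bash
python3 st.py
```

```text
4.5833 pos [595.6 106.8  61.4] yaw [ 3.141e+00 -3.100e-03  6.641e-01] F [-0.3  2.7  6.9] T [ 0.385  0.16  -0.001] w 48.4 q7 -1.239 tau7 0.235
```

Clear click felt (0.24 → 0). I'll continue in this rhythm.

Emit:
servo_tool(commands=[0,0,0,-0.5,0.6,0,0,0,-0.5,0.6])

```text
clock: 4.75
eef_pos: [595.6, 106.9, 61.4]
tool_rot: [3.141, -0.003, 0.717]
force: [-0.9, 0.8, 7.1]
width: 48.8
```

```bash
python3 st.py
```

```text
4.75 pos [595.6 106.9  61.4] yaw [ 3.1408e+00 -3.1000e-03  7.1690e-01] F [-0.9  0.8  7.1] T [0.43  0.114 0.046] w 48.8 q7 -1.202 tau7 0.295
```

Emit:
servo_tool(commands=[0,0,0,-0.5,0.6,0,0,0,-0.5,0.6])

```text
clock: 4.92
eef_pos: [595.6, 106.8, 61.4]
tool_rot: [3.141, -0.003, 0.769]
force: [-0.1, 2.1, 7.6]
width: 48.5
```

```bash
python3 st.py
```

```text
4.9167 pos [595.6 106.8  61.4] yaw [ 3.1408e+00 -3.0000e-03  7.6890e-01] F [-0.1  2.1  7.6] T [ 0.308  0.116 -0.042] w 48.5 q7 -1.166 tau7 0.39
```

Emit:
servo_tool(commands=[0,0,0,-0.4,0.6,0,0,0,-0.4,0.6])

```text
clock: 5.08
eef_pos: [595.6, 106.9, 61.4]
tool_rot: [3.141, -0.003, 0.81]
force: [-0.9, 1.4, 7.1]
width: 48.4
```

```bash
python3 st.py
```

```text
5.0833 pos [595.6 106.9  61.4] yaw [ 3.1407e+00 -3.1000e-03  8.1010e-01] F [-0.9  1.4  7.1] T [ 0.388  0.174 -0.134] w 48.4 q7 -1.137 tau7 0.417
```

Emit:
servo_tool(commands=[0,0,0,-0.4,0.6,0,0,0,-0.4,0.6])

```text
clock: 5.25
eef_pos: [595.6, 106.9, 61.4]
tool_rot: [3.141, -0.003, 0.852]
force: [-1.4, 2.0, 6.2]
width: 48.5
```

```bash
python3 st.py
```

```text
5.25 pos [595.6 106.9  61.4] yaw [ 3.1406e+00 -3.1000e-03  8.5160e-01] F [-1.4  2.   6.2] T [ 0.378  0.188 -0.189] w 48.5 q7 -1.108 tau7 0.438
```

Emit:
servo_tool(commands=[0,0,0,-0.4,0.6,0,0,0,-0.4,0.6])

```text
clock: 5.42
eef_pos: [595.6, 106.9, 61.4]
tool_rot: [3.14, -0.003, 0.894]
force: [-0.8, 1.0, 6.3]
width: 48.8
```

```bash
python3 st.py
```

```text
5.4167 pos [595.6 106.9  61.4] yaw [ 3.1403e+00 -3.0000e-03  8.9440e-01] F [-0.8  1.   6.3] T [0.436 0.123 0.008] w 48.8 q7 -1.078 tau7 0.222
```

Emit:
servo_tool(commands=[0,0,0,-0.4,0.6,0,0,0,-0.4,0.6])

```text
clock: 5.58
eef_pos: [595.6, 106.9, 61.4]
tool_rot: [3.14, -0.003, 0.936]
force: [-0.4, 1.3, 6.3]
width: 48.8
```

```bash
python3 st.py
```

```text
5.5833 pos [595.6 106.9  61.4] yaw [ 3.1402e+00 -2.8000e-03  9.3640e-01] F [-0.4  1.3  6.3] T [ 0.371  0.123 -0.014] w 48.8 q7 -1.049 tau7 0.238
```

Emit:
servo_tool(commands=[0,0,0,-0.5,0.6,0,0,0,-0.5,0.6])

```text
clock: 5.75
eef_pos: [595.6, 106.9, 61.4]
tool_rot: [3.14, -0.003, 0.989]
force: [-1.8, 1.2, 6.9]
width: 48.5
```

```bash
python3 st.py
```

```text
5.75 pos [595.6 106.9  61.4] yaw [ 3.140e+00 -2.900e-03  9.891e-01] F [-1.8  1.2  6.9] T [0.391 0.142 0.014] w 48.5 q7 -1.012 tau7 0.299
```

Emit:
servo_tool(commands=[0,0,0,-0.5,0.6,0,0,0,-0.5,0.6])

```text
clock: 5.92
eef_pos: [595.6, 106.9, 61.4]
tool_rot: [3.14, -0.003, 1.041]
force: [-1.1, 1.9, 6.8]
width: 48.1
```

```bash
python3 st.py
```

```text
5.9167 pos [595.6 106.9  61.4] yaw [ 3.1399e+00 -2.7000e-03  1.0414e+00] F [-1.1  1.9  6.8] T [ 0.435  0.172 -0.07 ] w 48.1 q7 -0.975 tau7 0.357
```

Emit:
servo_tool(commands=[0,0,0,-0.4,0.6,0,0,0,-0.4,0.6])

```text
clock: 6.08
eef_pos: [595.6, 106.9, 61.4]
tool_rot: [3.14, -0.003, 1.082]
force: [0.3, 1.6, 6.8]
width: 48.6
```

```bash
python3 st.py
```

```text
6.0833 pos [595.6 106.9  61.4] yaw [ 3.1398e+00 -2.7000e-03  1.0824e+00] F [0.3 1.6 6.8] T [ 0.381  0.137 -0.13 ] w 48.6 q7 -0.946 tau7 0.387
```

Emit:
servo_tool(commands=[0,0,0,-0.4,0.6,0,0,0,-0.4,0.6])

```text
clock: 6.25
eef_pos: [595.6, 106.9, 61.4]
tool_rot: [3.14, -0.003, 1.124]
force: [-1.0, 0.9, 6.4]
width: 48.4
```

```bash
python3 st.py
```

```text
6.25 pos [595.6 106.9  61.4] yaw [ 3.1397e+00 -2.7000e-03  1.1239e+00] F [-1.   0.9  6.4] T [ 0.472  0.156 -0.233] w 48.4 q7 -0.916 tau7 0.477
```

Emit:
servo_tool(commands=[0,0,0,-0.4,0.6,0,0,0,-0.4,0.6])

```text
clock: 6.42
eef_pos: [595.6, 106.9, 61.4]
tool_rot: [3.14, -0.003, 1.166]
force: [-1.4, 2.0, 6.5]
width: 48.5
```

```bash
python3 st.py
```

```text
6.4167 pos [595.6 106.9  61.4] yaw [ 3.1396e+00 -2.6000e-03  1.1659e+00] F [-1.4  2.   6.5] T [ 0.367  0.185 -0.149] w 48.5 q7 -0.886 tau7 0.452
```

Emit:
servo_tool(commands=[0,0,0,-0.4,0.6,0,0,0,-0.4,0.6])

```text
clock: 6.58
eef_pos: [595.6, 106.9, 61.4]
tool_rot: [3.14, -0.003, 1.207]
force: [-0.2, 1.5, 6.5]
width: 48.2
```

```bash
python3 st.py
```

```text
6.5833 pos [595.6 106.9  61.4] yaw [ 3.1396e+00 -2.5000e-03  1.2074e+00] F [-0.2  1.5  6.5] T [ 0.394  0.128 -0.262] w 48.2 q7 -0.857 tau7 0.563
```

Emit:
servo_tool(commands=[0,0,0,-0.3,0.6,0,0,0,-0.3,0.6])

```text
clock: 6.75
eef_pos: [595.6, 106.9, 61.4]
tool_rot: [3.14, -0.003, 1.238]
force: [-1.0, 1.9, 6.4]
width: 48.6
```

```bash
python3 st.py
```

```text
6.75 pos [595.6 106.9  61.4] yaw [ 3.1395e+00 -2.6000e-03  1.2380e+00] F [-1.   1.9  6.4] T [ 0.384  0.158 -0.386] w 48.6 q7 -0.835 tau7 0.576
```

Emit:
servo_tool(commands=[0,0,0,-0.2,0.6,0,0,0,-0.2,0.6])

```text
clock: 6.92
eef_pos: [595.6, 106.9, 61.4]
tool_rot: [3.139, -0.003, 1.258]
force: [-0.8, 2.8, 6.1]
width: 48.6
```

```bash
python3 st.py; python3 - <<'E'
from h import *
import cv2
for i in range(4):
    d=ctrl.get_image("wrist"); s=ctrl.read_state(); print(s["torque"][2],s["tau"][6])
cv2.imwrite("pics/w4.png",d["img"])
E
```

```text
6.9167 pos [595.6 106.9  61.4] yaw [ 3.1395e+00 -2.5000e-03  1.2584e+00] F [-0.8  2.8  6.1] T [ 0.486  0.14  -0.454] w 48.6 q7 -0.82 tau7 0.563
-0.43281441939294346 0.47763174399733543
-0.4674672535832755 0.4439469985663891
-0.44268939911942956 0.4365540202707052
-0.41695771058159037 0.4351130872964859
```

View pics/w4.png

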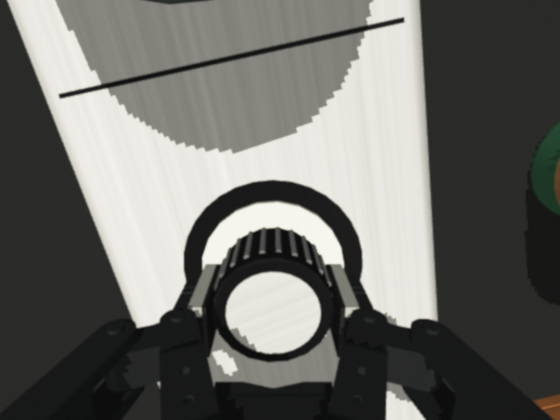

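Static torque of 0.44 Nm exceeds any click (max 0.32), so this is the end stop. It has also been held longer than 0.1 s. The picture shows the dial held centrally at about (274,312). Next I'll turn clockwise.

Emit:
servo_tool(commands=[0,0,0,1,0.6,0,0,0,1.5,0.6,0,0,0,1.5,0.6,0,0,0,1.5,0.6])

```text
clock: 7.45
eef_pos: [595.6, 106.9, 61.4]
tool_rot: [3.14, -0.002, 1.101]
force: [0.5, 1.8, 6.9]
width: 48.5
```

```bash
python3 st.py
```

```text
7.45 pos [595.6 106.9  61.4] yaw [ 3.1396e+00 -2.5000e-03  1.1015e+00] F [0.5 1.8 6.9] T [ 0.423  0.166 -0.208] w 48.5 q7 -0.932 tau7 0.134
```

Emit:
servo_tool(commands=[0,0,0,0.5,0.6,0,0,0,0.5,0.6,0,0,0,0.5,0.6])

```text
clock: 7.7
eef_pos: [595.6, 106.9, 61.4]
tool_rot: [3.14, -0.003, 1.05]
force: [-1.2, 2.2, 5.8]
width: 48.3
```

```bash
python3 st.py
```

```text
7.7 pos [595.6 106.9  61.4] yaw [ 3.1397e+00 -2.6000e-03  1.0496e+00] F [-1.2  2.2  5.8] T [ 0.389  0.163 -0.083] w 48.3 q7 -0.969 tau7 0.026
```

Emit:
servo_tool(commands=[0,0,0,0.5,0.6,0,0,0,0.5,0.6,0,0,0,0.5,0.6])

```text
clock: 7.95
eef_pos: [595.6, 106.9, 61.4]
tool_rot: [3.14, -0.003, 0.997]
force: [-0.6, 1.5, 5.4]
width: 48.8
```

```bash
python3 st.py
```

```text
7.95 pos [595.6 106.9  61.4] yaw [ 3.1398e+00 -2.6000e-03  9.9750e-01] F [-0.6  1.5  5.4] T [ 0.368  0.153 -0.   ] w 48.8 q7 -1.006 tau7 -0.034
```

Emit:
servo_tool(commands=[0,0,0,0.4,0.6,0,0,0,0.4,0.6,0,0,0,0.4,0.6])

```text
clock: 8.2
eef_pos: [595.6, 106.9, 61.4]
tool_rot: [3.14, -0.003, 0.956]
force: [-0.3, 1.6, 6.4]
width: 48.6
```

```bash
python3 st.py
```

```text
8.2 pos [595.6 106.9  61.4] yaw [ 3.140e+00 -2.700e-03  9.557e-01] F [-0.3  1.6  6.4] T [0.405 0.142 0.03 ] w 48.6 q7 -1.036 tau7 -0.027
```

Emit:
servo_tool(commands=[0,0,0,0.4,0.6,0,0,0,0.4,0.6,0,0,0,0.4,0.6])

```text
clock: 8.45
eef_pos: [595.6, 106.9, 61.4]
tool_rot: [3.14, -0.003, 0.914]
force: [-1.2, 1.4, 6.4]
width: 48.7
```

```bash
python3 st.py
```

```text
8.45 pos [595.6 106.9  61.4] yaw [ 3.1401e+00 -2.8000e-03  9.1370e-01] F [-1.2  1.4  6.4] T [0.354 0.092 0.016] w 48.7 q7 -1.065 tau7 -0.026
```

Emit:
servo_tool(commands=[0,0,0,0.4,0.6,0,0,0,0.4,0.6,0,0,0,0.4,0.6])

```text
clock: 8.7
eef_pos: [595.6, 106.9, 61.4]
tool_rot: [3.14, -0.003, 0.872]
force: [-1.0, 1.7, 6.3]
width: 48.8
```

```bash
python3 st.py
```

```text
8.7 pos [595.6 106.9  61.4] yaw [ 3.1402e+00 -2.8000e-03  8.7190e-01] F [-1.   1.7  6.3] T [ 0.327  0.119 -0.018] w 48.8 q7 -1.094 tau7 -0.026
```

Emit:
servo_tool(commands=[0,0,0,0.4,0.6,0,0,0,0.4,0.6,0,0,0,0.4,0.6])

```text
clock: 8.95
eef_pos: [595.6, 106.9, 61.4]
tool_rot: [3.14, -0.003, 0.83]
force: [-1.5, 1.3, 6.4]
width: 48.4
```

```bash
python3 st.py
```

```text
8.95 pos [595.6 106.9  61.4] yaw [ 3.1403e+00 -2.9000e-03  8.2990e-01] F [-1.5  1.3  6.4] T [0.365 0.115 0.032] w 48.4 q7 -1.124 tau7 -0.026
```

Emit:
servo_tool(commands=[0,0,0,0.4,0.6,0,0,0,0.4,0.6,0,0,0,0.4,0.6])

```text
clock: 9.2
eef_pos: [595.6, 106.9, 61.4]
tool_rot: [3.14, -0.003, 0.788]
force: [-0.9, 1.3, 6.1]
width: 48.6
```

```bash
python3 st.py
```

```text
9.2 pos [595.6 106.9  61.4] yaw [ 3.1404e+00 -3.0000e-03  7.8820e-01] F [-0.9  1.3  6.1] T [ 0.391  0.141 -0.026] w 48.6 q7 -1.153 tau7 -0.026
```

Emit:
servo_tool(commands=[0,0,0,0.4,0.6,0,0,0,0.4,0.6,0,0,0,0.4,0.6])

```text
clock: 9.45
eef_pos: [595.6, 106.9, 61.4]
tool_rot: [3.141, -0.003, 0.746]
force: [-0.5, 1.5, 7.8]
width: 48.8
```

```bash
python3 st.py
```

```text
9.45 pos [595.6 106.9  61.4] yaw [ 3.1406e+00 -3.0000e-03  7.4620e-01] F [-0.5  1.5  7.8] T [0.348 0.13  0.005] w 48.8 q7 -1.182 tau7 -0.026
```

Emit:
servo_tool(commands=[0,0,0,0.4,0.6,0,0,0,0.4,0.6,0,0,0,0.4,0.6])

```text
clock: 9.7
eef_pos: [595.6, 106.9, 61.4]
tool_rot: [3.141, -0.003, 0.704]
force: [0.1, 1.2, 6.6]
width: 48.4
```

```bash
python3 st.py
```

```text
9.7 pos [595.6 106.9  61.4] yaw [ 3.1407e+00 -3.0000e-03  7.0430e-01] F [0.1 1.2 6.6] T [ 0.295  0.127 -0.011] w 48.4 q7 -1.211 tau7 -0.026
```

Emit:
servo_tool(commands=[0,0,0,0.4,0.6,0,0,0,0.4,0.6,0,0,0,0.4,0.6])

```text
clock: 9.95
eef_pos: [595.6, 106.8, 61.4]
tool_rot: [3.141, -0.003, 0.662]
force: [-0.8, 1.2, 5.9]
width: 48.8
```

```bash
python3 st.py
```

```text
9.95 pos [595.6 106.8  61.4] yaw [ 3.1408e+00 -3.0000e-03  6.6240e-01] F [-0.8  1.2  5.9] T [ 0.355  0.114 -0.004] w 48.8 q7 -1.24 tau7 -0.026
```

Emit:
servo_tool(commands=[0,0,0,0.4,0.6,0,0,0,0.4,0.6,0,0,0,0.4,0.6])

```text
clock: 10.2
eef_pos: [595.6, 106.8, 61.4]
tool_rot: [3.141, -0.003, 0.621]
force: [-1.8, 2.2, 6.5]
width: 48.2
```

```bash
python3 st.py
```

```text
10.2 pos [595.6 106.8  61.4] yaw [ 3.141e+00 -3.000e-03  6.206e-01] F [-1.8  2.2  6.5] T [ 0.364  0.133 -0.036] w 48.2 q7 -1.269 tau7 -0.026
```

Emit:
servo_tool(commands=[0,0,0,0.4,0.6,0,0,0,0.4,0.6,0,0,0,0.4,0.6])

```text
clock: 10.45
eef_pos: [595.6, 106.9, 61.4]
tool_rot: [3.141, -0.003, 0.579]
force: [0.0, 1.8, 6.6]
width: 48.7
```

```bash
python3 st.py
```

```text
10.45 pos [595.6 106.9  61.4] yaw [ 3.1411e+00 -3.1000e-03  5.7870e-01] F [0.  1.8 6.6] T [ 0.356  0.148 -0.005] w 48.7 q7 -1.298 tau7 -0.026
```

Emit:
servo_tool(commands=[0,0,0,0.4,0.6,0,0,0,0.4,0.6,0,0,0,0.4,0.6])

```text
clock: 10.7
eef_pos: [595.6, 106.9, 61.4]
tool_rot: [3.141, -0.003, 0.537]
force: [-1.0, 1.9, 7.2]
width: 48.3
```

```bash
python3 st.py
```

```text
10.7 pos [595.6 106.9  61.4] yaw [ 3.1412e+00 -3.1000e-03  5.3690e-01] F [-1.   1.9  7.2] T [ 0.329  0.109 -0.022] w 48.3 q7 -1.327 tau7 -0.026
```

Emit:
servo_tool(commands=[0,0,0,0.4,0.6,0,0,0,0.4,0.6,0,0,0,0.4,0.6])

```text
clock: 10.95
eef_pos: [595.6, 106.8, 61.4]
tool_rot: [3.141, -0.003, 0.495]
force: [-0.6, 1.4, 5.8]
width: 48.5
```

```bash
python3 st.py
```

```text
10.95 pos [595.6 106.8  61.4] yaw [ 3.1414e+00 -3.0000e-03  4.9490e-01] F [-0.6  1.4  5.8] T [ 0.339  0.12  -0.015] w 48.5 q7 -1.356 tau7 -0.026
```

Emit:
servo_tool(commands=[0,0,0,0.4,0.6,0,0,0,0.4,0.6,0,0,0,0.4,0.6])

```text
clock: 11.2
eef_pos: [595.6, 106.8, 61.4]
tool_rot: [3.142, -0.003, 0.453]
force: [-1.1, 1.2, 6.5]
width: 48.6
```

```bash
python3 st.py
```

```text
11.2 pos [595.6 106.8  61.4] yaw [ 3.1415e+00 -3.1000e-03  4.5300e-01] F [-1.1  1.2  6.5] T [ 0.305  0.1   -0.032] w 48.6 q7 -1.385 tau7 -0.026
```

Emit:
servo_tool(commands=[0,0,0,0.4,0.6,0,0,0,0.4,0.6,0,0,0,0.4,0.6])

```text
clock: 11.45
eef_pos: [595.6, 106.9, 61.4]
tool_rot: [-3.142, -0.003, 0.411]
force: [-1.5, 1.0, 6.5]
width: 48.7
```

```bash
python3 st.py
```

```text
11.45 pos [595.6 106.9  61.4] yaw [-3.1416e+00 -3.1000e-03  4.1140e-01] F [-1.5  1.   6.5] T [0.309 0.097 0.036] w 48.7 q7 -1.414 tau7 -0.073
```

Emit:
servo_tool(commands=[0,0,0,0.4,0.6,0,0,0,0.4,0.6,0,0,0,0.4,0.6])

```text
clock: 11.7
eef_pos: [595.6, 106.8, 61.4]
tool_rot: [-3.141, -0.003, 0.37]
force: [-0.1, 1.9, 6.7]
width: 48.7
```

```bash
python3 st.py
```

```text
11.7 pos [595.6 106.8  61.4] yaw [-3.1415e+00 -3.1000e-03  3.6970e-01] F [-0.1  1.9  6.7] T [0.344 0.157 0.102] w 48.7 q7 -1.443 tau7 -0.141
```

Emit:
servo_tool(commands=[0,0,0,0.4,0.6,0,0,0,0.4,0.6,0,0,0,0.4,0.6])

```text
clock: 11.95
eef_pos: [595.5, 106.9, 61.4]
tool_rot: [-3.141, -0.003, 0.328]
force: [-1.7, 0.9, 6.5]
width: 48.5
```

```bash
python3 st.py
```

```text
11.95 pos [595.5 106.9  61.4] yaw [-3.1413e+00 -2.9000e-03  3.2810e-01] F [-1.7  0.9  6.5] T [0.371 0.113 0.25 ] w 48.5 q7 -1.472 tau7 -0.212
```

Emit:
servo_tool(commands=[0,0,0,0.3,0.6,0,0,0,0.3,0.6,0,0,0,0.3,0.6])

```text
clock: 12.2
eef_pos: [595.6, 106.9, 61.4]
tool_rot: [-3.141, -0.003, 0.297]
force: [-1.3, 1.5, 5.9]
width: 48.5
```

```bash
python3 st.py
```

```text
12.2 pos [595.6 106.9  61.4] yaw [-3.1413e+00 -3.0000e-03  2.9700e-01] F [-1.3  1.5  5.9] T [0.371 0.133 0.277] w 48.5 q7 -1.493 tau7 -0.259
```

Emit:
servo_tool(commands=[0,0,0,0.3,0.6,0,0,0,0.3,0.6,0,0,0,0.3,0.6])

```text
clock: 12.45
eef_pos: [595.5, 106.9, 61.4]
tool_rot: [-3.141, -0.003, 0.266]
force: [-0.4, 2.2, 6.5]
width: 48.7
```

```bash
python3 st.py
```

```text
12.45 pos [595.5 106.9  61.4] yaw [-3.1412e+00 -2.9000e-03  2.6570e-01] F [-0.4  2.2  6.5] T [0.407 0.171 0.274] w 48.7 q7 -1.515 tau7 -0.29
```

Emit:
servo_tool(commands=[0,0,0,0.3,0.6,0,0,0,0.3,0.6,0,0,0,0.3,0.6])

```text
clock: 12.7
eef_pos: [595.6, 106.9, 61.4]
tool_rot: [-3.141, -0.003, 0.233]
force: [-1.0, 1.8, 7.6]
width: 48.3
```

```bash
python3 st.py
```

```text
12.7 pos [595.6 106.9  61.4] yaw [-3.1409e+00 -3.0000e-03  2.3320e-01] F [-1.   1.8  7.6] T [ 0.36   0.153 -0.048] w 48.3 q7 -1.537 tau7 -0.019
```

Click 1 (0.27 → 0) at yaw 0.233.

Emit:
servo_tool(commands=[0,0,0,0.4,0.6,0,0,0,0.4,0.6,0,0,0,0.4,0.6])

```text
clock: 12.95
eef_pos: [595.6, 106.8, 61.4]
tool_rot: [-3.141, -0.003, 0.191]
force: [-0.6, 1.5, 5.0]
width: 48.3
```

```bash
python3 st.py
```

```text
12.95 pos [595.6 106.8  61.4] yaw [-3.1408e+00 -2.9000e-03  1.9120e-01] F [-0.6  1.5  5. ] T [0.296 0.196 0.024] w 48.3 q7 -1.566 tau7 -0.026
```

Emit:
servo_tool(commands=[0,0,0,0.4,0.6,0,0,0,0.4,0.6,0,0,0,0.4,0.6])

```text
clock: 13.2
eef_pos: [595.6, 106.8, 61.4]
tool_rot: [-3.141, -0.003, 0.149]
force: [-0.6, 1.3, 6.4]
width: 48.3
```

```bash
python3 st.py
```

```text
13.2 pos [595.6 106.8  61.4] yaw [-3.1407e+00 -2.9000e-03  1.4940e-01] F [-0.6  1.3  6.4] T [0.313 0.153 0.086] w 48.3 q7 -1.594 tau7 -0.032
```

Emit:
servo_tool(commands=[0,0,0,0.4,0.6,0,0,0,0.4,0.6,0,0,0,0.4,0.6])

```text
clock: 13.45
eef_pos: [595.6, 106.9, 61.4]
tool_rot: [-3.141, -0.003, 0.108]
force: [-1.4, 0.8, 6.4]
width: 48.5
```

```bash
python3 st.py
```

```text
13.45 pos [595.6 106.9  61.4] yaw [-3.1406e+00 -2.9000e-03  1.0780e-01] F [-1.4  0.8  6.4] T [0.297 0.113 0.06 ] w 48.5 q7 -1.623 tau7 -0.091
```

Emit:
servo_tool(commands=[0,0,0,0.4,0.6,0,0,0,0.4,0.6,0,0,0,0.4,0.6])

```text
clock: 13.7
eef_pos: [595.6, 106.8, 61.4]
tool_rot: [-3.141, -0.003, 0.066]
force: [-1.6, 0.7, 6.0]
width: 48.3
```

```bash
python3 st.py
```

```text
13.7 pos [595.6 106.8  61.4] yaw [-3.1405e+00 -2.8000e-03  6.6200e-02] F [-1.6  0.7  6. ] T [0.319 0.137 0.17 ] w 48.3 q7 -1.652 tau7 -0.16
```

Emit:
servo_tool(commands=[0,0,0,0.4,0.6,0,0,0,0.4,0.6,0,0,0,0.4,0.6])

```text
clock: 13.95
eef_pos: [595.5, 106.8, 61.4]
tool_rot: [-3.14, -0.003, 0.025]
force: [-0.7, 1.6, 4.8]
width: 48.4
```

```bash
python3 st.py
```

```text
13.95 pos [595.5 106.8  61.4] yaw [-3.1404e+00 -2.7000e-03  2.4500e-02] F [-0.7  1.6  4.8] T [0.314 0.071 0.186] w 48.4 q7 -1.68 tau7 -0.228
```

Emit:
servo_tool(commands=[0,0,0,0.3,0.6,0,0,0,0.3,0.6,0,0,0,0.3,0.6])

```text
clock: 14.2
eef_pos: [595.6, 106.8, 61.4]
tool_rot: [-3.14, -0.003, -0.007]
force: [-0.8, 1.5, 6.7]
width: 48.8
```

```bash
python3 st.py
```

```text
14.2 pos [595.6 106.8  61.4] yaw [-3.1403e+00 -2.7000e-03 -6.9000e-03] F [-0.8  1.5  6.7] T [0.301 0.164 0.13 ] w 48.8 q7 -1.702 tau7 -0.167
```

Emit:
servo_tool(commands=[0,0,0,0.3,0.6,0,0,0,0.3,0.6,0,0,0,0.3,0.6])

```text
clock: 14.45
eef_pos: [595.5, 106.8, 61.4]
tool_rot: [-3.14, -0.003, -0.039]
force: [-0.7, 1.5, 5.8]
width: 48.2
```

```bash
python3 st.py
```

```text
14.45 pos [595.5 106.8  61.4] yaw [-3.1401e+00 -2.6000e-03 -3.9000e-02] F [-0.7  1.5  5.8] T [0.238 0.186 0.071] w 48.2 q7 -1.724 tau7 -0.023
```

Click 2 at yaw −0.03.

Emit:
servo_tool(commands=[0,0,0,0.4,0.6,0,0,0,0.4,0.6,0,0,0,0.4,0.6])

```text
clock: 14.7
eef_pos: [595.6, 106.8, 61.4]
tool_rot: [-3.14, -0.003, -0.081]
force: [-1.3, 1.9, 6.4]
width: 48.3
```

```bash
python3 st.py
```

```text
14.7 pos [595.6 106.8  61.4] yaw [-3.14e+00 -2.50e-03 -8.09e-02] F [-1.3  1.9  6.4] T [ 0.254  0.102 -0.002] w 48.3 q7 -1.753 tau7 -0.026
```

Emit:
servo_tool(commands=[0,0,0,0.4,0.6,0,0,0,0.4,0.6,0,0,0,0.4,0.6])

```text
clock: 14.95
eef_pos: [595.6, 106.8, 61.4]
tool_rot: [-3.14, -0.002, -0.123]
force: [-0.7, 1.6, 7.0]
width: 48.6
```

```bash
python3 st.py
```

```text
14.95 pos [595.6 106.8  61.4] yaw [-3.1399e+00 -2.5000e-03 -1.2280e-01] F [-0.7  1.6  7. ] T [ 0.225  0.156 -0.002] w 48.6 q7 -1.781 tau7 -0.026
```

Emit:
servo_tool(commands=[0,0,0,0.4,0.6,0,0,0,0.4,0.6,0,0,0,0.4,0.6])

```text
clock: 15.2
eef_pos: [595.6, 106.8, 61.4]
tool_rot: [-3.14, -0.002, -0.165]
force: [-0.4, 1.4, 7.1]
width: 48.8
```

```bash
python3 st.py
```

```text
15.2 pos [595.6 106.8  61.4] yaw [-3.1398e+00 -2.3000e-03 -1.6460e-01] F [-0.4  1.4  7.1] T [ 0.178  0.102 -0.053] w 48.8 q7 -1.81 tau7 -0.035
```

Emit:
servo_tool(commands=[0,0,0,0.4,0.6,0,0,0,0.4,0.6,0,0,0,0.4,0.6])

```text
clock: 15.45
eef_pos: [595.5, 106.8, 61.4]
tool_rot: [-3.14, -0.002, -0.206]
force: [-0.5, 1.2, 6.5]
width: 48.3
```

```bash
python3 st.py
```

```text
15.45 pos [595.5 106.8  61.4] yaw [-3.1397e+00 -2.2000e-03 -2.0640e-01] F [-0.5  1.2  6.5] T [0.201 0.155 0.095] w 48.3 q7 -1.839 tau7 -0.087
```

Emit:
servo_tool(commands=[0,0,0,0.4,0.6,0,0,0,0.4,0.6,0,0,0,0.4,0.6])

```text
clock: 15.7
eef_pos: [595.5, 106.8, 61.4]
tool_rot: [-3.14, -0.002, -0.248]
force: [-0.2, 1.0, 6.9]
width: 48.1
```

```bash
python3 st.py
```

```text
15.7 pos [595.5 106.8  61.4] yaw [-3.1397e+00 -2.2000e-03 -2.4800e-01] F [-0.2  1.   6.9] T [0.21  0.119 0.129] w 48.1 q7 -1.867 tau7 -0.151
```

Emit:
servo_tool(commands=[0,0,0,0.4,0.6,0,0,0,0.4,0.6,0,0,0,0.4,0.6])

```text
clock: 15.95
eef_pos: [595.5, 106.9, 61.4]
tool_rot: [-3.14, -0.002, -0.29]
force: [-0.9, 1.8, 8.0]
width: 48.5
```

```bash
python3 st.py
```

```text
15.95 pos [595.5 106.9  61.4] yaw [-3.1396e+00 -2.1000e-03 -2.8960e-01] F [-0.9  1.8  8. ] T [0.249 0.142 0.162] w 48.5 q7 -1.896 tau7 -0.219
```

Emit:
servo_tool(commands=[0,0,0,0.3,0.6,0,0,0,0.3,0.6,0,0,0,0.3,0.6])

```text
clock: 16.2
eef_pos: [595.5, 106.9, 61.4]
tool_rot: [-3.14, -0.002, -0.321]
force: [-0.6, 0.9, 7.1]
width: 48.0
```

```bash
python3 st.py
```

```text
16.2 pos [595.5 106.9  61.4] yaw [-3.1395e+00 -1.9000e-03 -3.2070e-01] F [-0.6  0.9  7.1] T [0.259 0.159 0.294] w 48.0 q7 -1.918 tau7 -0.265
```

Emit:
servo_tool(commands=[0,0,0,0.3,0.6,0,0,0,0.3,0.6,0,0,0,0.3,0.6])

```text
clock: 16.45
eef_pos: [595.5, 106.9, 61.4]
tool_rot: [-3.14, -0.002, -0.352]
force: [-0.5, 2.0, 6.8]
width: 48.5
```

```bash
python3 st.py
```

```text
16.45 pos [595.5 106.9  61.4] yaw [-3.1395e+00 -1.9000e-03 -3.5190e-01] F [-0.5  2.   6.8] T [0.262 0.083 0.29 ] w 48.5 q7 -1.939 tau7 -0.318
```

Emit:
servo_tool(commands=[0,0,0,0.3,0.6,0,0,0,0.3,0.6,0,0,0,0.3,0.6])

```text
clock: 16.7
eef_pos: [595.5, 106.8, 61.5]
tool_rot: [-3.139, -0.002, -0.385]
force: [-0.6, 2.5, 7.1]
width: 48.2
```

```bash
python3 st.py
```

```text
16.7 pos [595.5 106.8  61.5] yaw [-3.1393e+00 -1.8000e-03 -3.8450e-01] F [-0.6  2.5  7.1] T [ 0.268  0.152 -0.025] w 48.2 q7 -1.962 tau7 -0.021
```

Click 3 at yaw −0.385.

Emit:
servo_tool(commands=[0,0,0,0.4,0.6,0,0,0,0.4,0.6,0,0,0,0.4,0.6])

```text
clock: 16.95
eef_pos: [595.5, 106.8, 61.4]
tool_rot: [-3.139, -0.002, -0.427]
force: [-1.1, 1.6, 6.9]
width: 48.4
```

```bash
python3 st.py
```

```text
16.95 pos [595.5 106.8  61.4] yaw [-3.1392e+00 -1.7000e-03 -4.2650e-01] F [-1.1  1.6  6.9] T [0.229 0.242 0.012] w 48.4 q7 -1.991 tau7 -0.026
```

Emit:
servo_tool(commands=[0,0,0,0.4,0.6,0,0,0,0.4,0.6,0,0,0,0.4,0.6])

```text
clock: 17.2
eef_pos: [595.5, 106.8, 61.4]
tool_rot: [-3.139, -0.002, -0.468]
force: [-1.0, 1.5, 6.5]
width: 48.4
```

```bash
python3 st.py
```

```text
17.2 pos [595.5 106.8  61.4] yaw [-3.1391e+00 -1.5000e-03 -4.6840e-01] F [-1.   1.5  6.5] T [ 0.176  0.184 -0.022] w 48.4 q7 -2.019 tau7 -0.027
```

Emit:
servo_tool(commands=[0,0,0,0.4,0.6,0,0,0,0.4,0.6,0,0,0,0.4,0.6])

```text
clock: 17.45
eef_pos: [595.5, 106.9, 61.4]
tool_rot: [-3.139, -0.001, -0.51]
force: [-0.4, 2.1, 7.0]
width: 48.5
```

```bash
python3 st.py
```

```text
17.45 pos [595.5 106.9  61.4] yaw [-3.1391e+00 -1.4000e-03 -5.1000e-01] F [-0.4  2.1  7. ] T [0.235 0.153 0.055] w 48.5 q7 -2.048 tau7 -0.081
```

Emit:
servo_tool(commands=[0,0,0,0.3,0.6,0,0,0,0.3,0.6,0,0,0,0.3,0.6])

```text
clock: 17.7
eef_pos: [595.5, 106.8, 61.4]
tool_rot: [-3.139, -0.001, -0.541]
force: [0.8, 2.2, 6.6]
width: 48.2
```

```bash
python3 st.py
```

```text
17.7 pos [595.5 106.8  61.4] yaw [-3.1391e+00 -1.3000e-03 -5.4120e-01] F [0.8 2.2 6.6] T [0.254 0.139 0.096] w 48.2 q7 -2.07 tau7 -0.124
```

Emit:
servo_tool(commands=[0,0,0,0.3,0.6,0,0,0,0.3,0.6,0,0,0,0.3,0.6])

```text
clock: 17.95
eef_pos: [595.5, 106.9, 61.4]
tool_rot: [-3.139, -0.001, -0.572]
force: [-1.5, 1.2, 8.1]
width: 48.5
```

```bash
python3 st.py
```

```text
17.95 pos [595.5 106.9  61.4] yaw [-3.139e+00 -1.200e-03 -5.723e-01] F [-1.5  1.2  8.1] T [0.24  0.204 0.18 ] w 48.5 q7 -2.092 tau7 -0.176
```

Emit:
servo_tool(commands=[0,0,0,0.3,0.6,0,0,0,0.3,0.6,0,0,0,0.3,0.6])

```text
clock: 18.2
eef_pos: [595.5, 106.8, 61.4]
tool_rot: [-3.139, -0.001, -0.604]
force: [-1.1, 2.5, 8.3]
width: 48.2
```

```bash
python3 st.py
```

```text
18.2 pos [595.5 106.8  61.4] yaw [-3.139e+00 -1.200e-03 -6.036e-01] F [-1.1  2.5  8.3] T [0.284 0.166 0.222] w 48.2 q7 -2.113 tau7 -0.228
```

Emit:
servo_tool(commands=[0,0,0,0.3,0.6,0,0,0,0.3,0.6,0,0,0,0.3,0.6])

```text
clock: 18.45
eef_pos: [595.5, 106.9, 61.4]
tool_rot: [-3.139, -0.001, -0.635]
force: [0.1, 1.6, 7.2]
width: 48.3
```

```bash
python3 st.py
```

```text
18.45 pos [595.5 106.9  61.4] yaw [-3.139e+00 -1.000e-03 -6.350e-01] F [0.1 1.6 7.2] T [0.17  0.215 0.14 ] w 48.3 q7 -2.135 tau7 -0.187
```

Emit:
servo_tool(commands=[0,0,0,0.25,0.6,0,0,0,0.25,0.6,0,0,0,0.25,0.6])

```text
clock: 18.7
eef_pos: [595.5, 106.8, 61.4]
tool_rot: [-3.139, -0.001, -0.662]
force: [-1.2, 1.5, 7.4]
width: 48.6
```

```bash
python3 st.py
```

```text
18.7 pos [595.5 106.8  61.4] yaw [-3.1389e+00 -1.0000e-03 -6.6200e-01] F [-1.2  1.5  7.4] T [ 0.178  0.22  -0.001] w 48.6 q7 -2.154 tau7 -0.021
```

Click 4 at yaw −0.66 (0.23 → 0.19 → 0). I'll move on slightly within the slack zone to seat it, settle, then release.

Emit:
servo_tool(commands=[0,0,0,0.4,0.6,0,0,0,0.4,0.6,0,0,0,0.4,0.6,0,0,0,0.4,0.6,0,0,0,0.4,0.6,0,0,0,0.4,0.6])

```text
clock: 19.2
eef_pos: [595.5, 106.8, 61.4]
tool_rot: [-3.139, -0.001, -0.704]
force: [-0.5, 1.2, 7.6]
width: 48.3
```

```bash
python3 st.py
```

```text
19.2 pos [595.5 106.8  61.4] yaw [-3.1388e+00 -7.0000e-04 -7.0390e-01] F [-0.5  1.2  7.6] T [0.24  0.205 0.037] w 48.3 q7 -2.183 tau7 0.003
```

Emit:
servo_tool(commands=[0,0,0,0,0.5,0,0,0,0,0.4,0,0,0,0,0.2,0,0,0,0,0,0,0,0,0,0,0,0,0,0,0,0,0,0,0,0])

```text
clock: 19.78
eef_pos: [594.3, 105.7, 59.7]
tool_rot: [3.141, 0.0, -0.703]
force: [-0.4, -0.2, 0.3]
width: 85.5
```

```bash
python3 st.py
```

```text
19.7833 pos [594.3 105.7  59.7] yaw [ 3.1412e+00  1.0000e-04 -7.0330e-01] F [-0.4 -0.2  0.3] T [-0.011 -0.027 -0.039] w 85.5 q7 -2.182 tau7 -0.001
```

Emit:
servo_tool(commands=[0,0,-1.6,0,0,0,0,-3.2,0,0,0,0,-4.8,0,0,0,0,-5.6,-1,0.5,0,0,-5.6,-2,1,0,0,-5.6,-3,1,0,0,-5.6,-4,1,0,0,-5.6,-5,1,0,0,-5.6,-5.8,1,0,0,-5.6,-5.8,1])

```text
clock: 20.62
eef_pos: [594.3, 105.6, 199.8]
tool_rot: [-3.141, 0.0, -0.094]
force: [-0.7, -0.0, 0.9]
width: 0.5
```

```bash
python3 st.py;python3 - <<'E'
from h import *
import cv2
d=ctrl.get_image("top"); np.savez("t5.npz",**d)
cv2.imwrite("pics/t5.png",cv2.resize(d["img"][165:300,150:310],None,fx=4,fy=4,interpolation=cv2.INTER_CUBIC))
d=ctrl.get_image("wrist"); np.savez("w5.npz",**d); cv2.imwrite("pics/w5.png",d["img"])
print(proj(d,[552.5,-24.5,125]))
E
python3 st.py
```

```text
20.6167 pos [594.3 105.6 199.8] yaw [-3.1413e+00  3.0000e-04 -9.4000e-02] F [-0.7 -0.   0.9] T [ 0.031 -0.039 -0.073] w 0.5 q7 -1.761 tau7 0.707
[455.68114629 261.34106179]
20.7167 pos [594.3 105.6 199.8] yaw [-3.1416e+00  3.0000e-04 -9.8600e-02] F [ 0.  -0.4 -0.7] T [-0.033 -0.002 -0.052] w 0.1 q7 -1.765 tau7 0.078
```

View pics/w5.png

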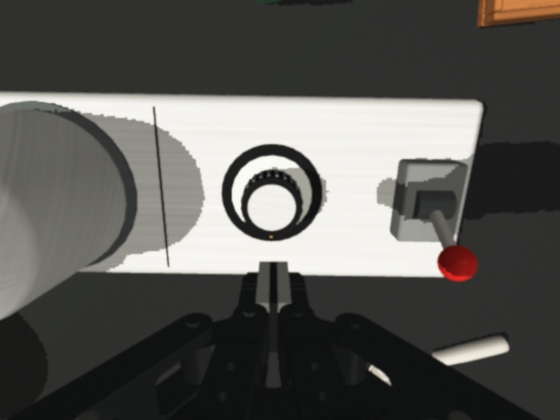

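The ball is at (457,262), within 1.5 px of my prediction. I'll move to its −x side and descend.

Emit:
servo_tool(commands=[-0.8,1.3,0,0,1,-1.5,2.7,0,0,1,-2.3,4,0,0,1,-3.1,5.35,0,0,1,-3.1,5.35,0,0,1,-3.1,5.35,1.5,0,1,-3.1,5.35,3,0,1,-3.1,5.35,3.5,0,1,-3.1,5.35,3.5,0,1,-3.1,5.35,3.5,0,1])

```text
clock: 21.55
eef_pos: [504.4, -19.9, 112.0]
tool_rot: [3.141, 0.001, -0.097]
force: [0.3, 0.6, -0.7]
width: 0.1
```

```bash
python3 st.py
```

```text
21.55 pos [504.4 -19.9 112. ] yaw [ 3.1411e+00  1.3000e-03 -9.7100e-02] F [ 0.3  0.6 -0.7] T [-0.016 -0.023 -0.025] w 0.1 q7 -1.52 tau7 -0.002
```

Emit:
servo_tool(commands=[0.4,0,0,0,1,0.8,0,0,0,1,1.1,0,0,0,1,1.4,0,0,0,1,1.7,0,0,0,1,2.0,0,0,0,1,2.3,0,0,0,1,2.6,0,0,0,1,2.8,0,0,0,1,2.8,0,0,0,1])

```text
clock: 22.38
eef_pos: [575.8, -26.8, 112.2]
tool_rot: [3.141, -0.002, -0.096]
force: [0.6, -0.3, 0.3]
width: 0.1
```

```bash
python3 st.py;python3 - <<'E'
from h import *
import cv2
d=ctrl.get_image("wrist"); cv2.imwrite("pics/w6.png",d["img"])
E
```

```text
22.3833 pos [575.8 -26.8 112.2] yaw [ 3.1415e+00 -1.8000e-03 -9.5900e-02] F [ 0.6 -0.3  0.3] T [ 0.026 -0.013 -0.014] w 0.1 q7 -1.52 tau7 -0.003
```

View pics/w6.png

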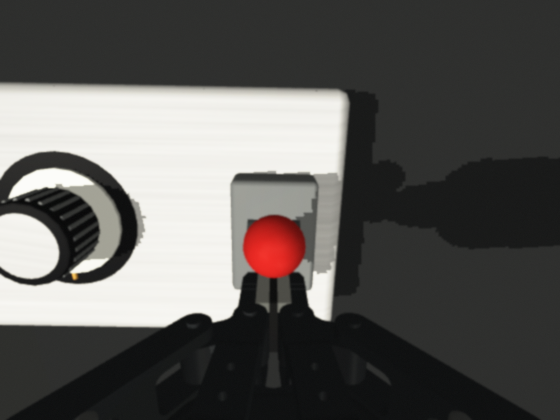

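The ball is centred ahead of the fingers at (273,247) and moving with them. I'll push the rest.

Emit:
servo_tool(commands=[0.2,0,0,0,1,0.4,0,0,0,1,0.45,0,0,0,1,0.45,0,0,0,1])

```text
clock: 22.77
eef_pos: [585.1, -27.5, 112.1]
tool_rot: [-3.142, 0.001, -0.096]
force: [-2.2, 0.5, -0.1]
width: 0.0
```

```bash
python3 st.py;python3 - <<'E'
from h import *
import cv2
d=ctrl.get_image("wrist"); cv2.imwrite("pics/w7.png",d["img"])
u=[582.1,-27.5]
for a in (0.0,.3,.5): print(a,proj(d,[582.1+60*np.sin(a)*.995,-27.5-60*np.sin(a)*.099,72+60*np.cos(a)]))
E
```

```text
22.7667 pos [585.1 -27.5 112.1] yaw [-3.1416e+00  1.2000e-03 -9.5700e-02] F [-2.2  0.5 -0.1] T [0.041 0.413 0.035] w 0.0 q7 -1.52 tau7 -0.001
0.0 [270.92167307 307.38209708]
0.3 [270.99460794 267.53989124]
0.5 [271.08025332 239.02192237]
```

View pics/w7.png

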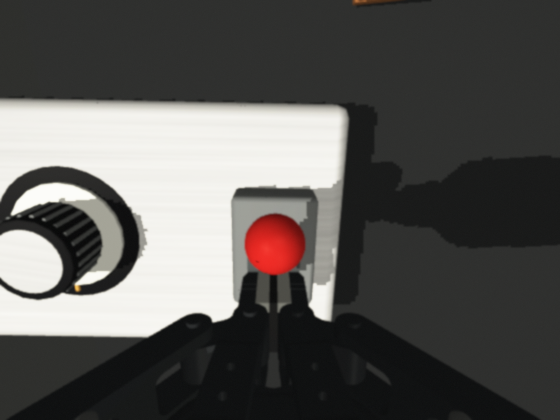

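Emit:
servo_tool(commands=[0.08,0,0,0,1,0.08,0,0,0,1,-0.5,0,0,0,1,-1.2,0,0,0,1,-2,0,0,0,1,-2.5,0,-1,0,1,-2.5,0,-2.5,0,1,-2.5,0,-4,0,1,-2.5,0,-4,0,1,-2.5,0,-4,0,1])

```text
clock: 23.65
eef_pos: [525.8, -21.7, 215.1]
tool_rot: [-3.141, -0.008, -0.096]
force: [-0.9, -0.0, -0.2]
width: -0.2
```

```bash
python3 st.py;python3 - <<'E'
from h import *
import cv2
d=ctrl.get_image("top"); 
cv2.imwrite("pics/t8.png",cv2.resize(d["img"][165:300,150:310],None,fx=4,fy=4,interpolation=cv2.INTER_CUBIC))
for a in (.3,.5): print(a,(proj(d,[582.1+60*np.sin(a)*.995,-27.5-60*np.sin(a)*.099,72+60*np.cos(a)])-[150,165])*4)
d=ctrl.get_image("wrist"); cv2.imwrite("pics/w8.png",d["img"])
for a in (0.0,.3,.5): print(a,proj(d,[582.1+60*np.sin(a)*.995,-27.5-60*np.sin(a)*.099,72+60*np.cos(a)]))
E
```

```text
23.65 pos [525.8 -21.7 215.1] yaw [-3.1408 -0.0078 -0.0957] F [-0.9 -0.  -0.2] T [-0.03  -0.011 -0.008] w -0.2 q7 -1.553 tau7 -0.018
0.3 [419.63098778 178.00678215]
0.5 [421.86693698 161.01695975]
0.0 [271.79989102 138.6495677 ]
0.3 [271.86412129 110.59567624]
0.5 [271.9206852   92.87986755]
```

View pics/t8.png

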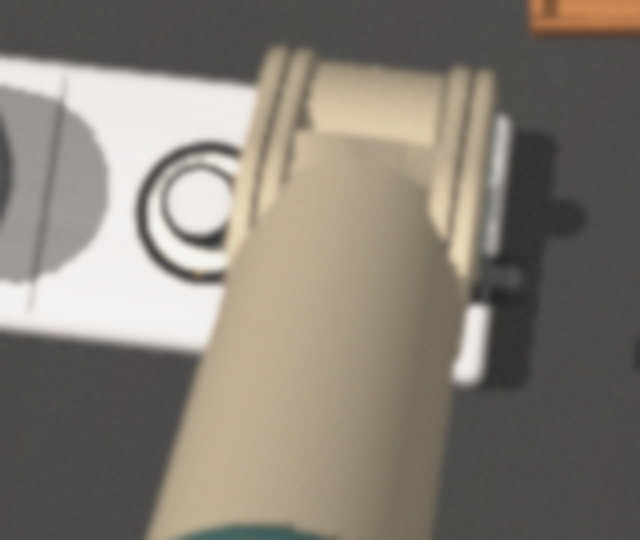

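View pics/w8.png

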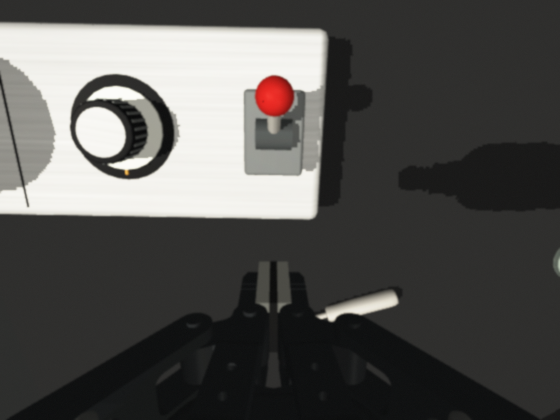

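The top view of the ball is blocked by the arm. The wrist view shows it at (275,96), which gives about 0.46 rad past upright, or a toggle value near 0.96. The arm is clear, so I'll hold, recheck and hand in.

Emit:
servo_tool(commands=[0,0,0,0,1,0,0,0,0,1,0,0,0,0,1,0,0,0,0,1,0,0,0,0,1,0,0,0,0,1])

```text
clock: 24.25
eef_pos: [523.1, -21.7, 212.0]
tool_rot: [3.142, 0.0, -0.096]
force: [0.1, -0.1, -0.2]
width: 0.3
```

```bash
python3 - <<'E'
from h import *
import cv2
d=ctrl.get_image("wrist")
for a in (.3,.5): print(a,proj(d,[582.1+60*np.sin(a)*.995,-27.5-60*np.sin(a)*.099,72+60*np.cos(a)]))
h=cv2.cvtColor(d["img"],cv2.COLOR_BGR2HSV); m=((h[...,0]<8)|(h[...,0]>172))&(h[...,1]>180)&(h[...,2]>80)
y,x=np.nonzero(m); print((x.min()+x.max())/2,(y.min()+y.max())/2,len(x))
d=ctrl.get_image("scene"); cv2.imwrite("pics/s9.png",d["img"])
E
python3 st.py
```

```text
0.3 [271.45322487 108.21035669]
0.5 [271.50472669  90.30270477]
273.5 93.0 1158
24.35 pos [523.2 -21.7 212.2] yaw [ 3.1415e+00  2.0000e-04 -9.5700e-02] F [1.1 0.3 0.5] T [-0.026 -0.    -0.021] w -0.1 q7 -1.553 tau7 0.0
```

View pics/s9.png

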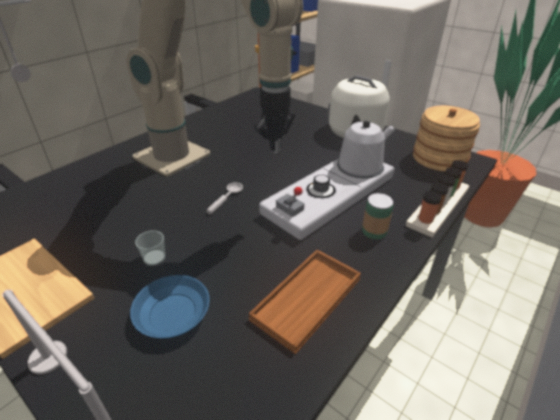

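The toggle reads about 0.97 (on). The scene view shows the bystanders where they were and the arm clear.

```bash
python3 -c "
from cell import ctrl
print(ctrl.finish_job())"
```

```text
the job is handed in; nothing more can be done
None
```

I wound the dial to its anticlockwise stop, turned it four clicks clockwise, let go, flipped the red toggle to on, and handed the job in at about 24 s.

- **End stop:** the torque rose to a steady 0.44 Nm, above the 0.32 Nm a click can take. That also stays under the 0.62 Nm wrenching limit, so I took it as the stop.
- **Clicks:** after about 0.65 rad of free play I felt four torque peaks of roughly 0.29, 0.23, 0.32 and 0.23 Nm, each falling to near zero. I stopped in the slack after the fourth and released.
- **Toggle:** my last wrist picture puts the lever at about 0.97 of its 1.0 rad. The last top view of the ball was blocked by the arm.
- **Surroundings:** the gripper touches nothing, and in the scene picture nothing else has visibly moved.

The fourth click rests on the torque count alone, because the telltale pin moves too little to measure. No check failed. My first camera fixes of the dial differed by about 5 mm, so I used the wrist view, and the closed grip agreed with it to about 2 mm.

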